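# Test the latching stop button of a lathe

## Task

Before the lathes are used, test the stop station, the box with the three-lobed mushroom button: press the mushroom straight in until it latches, then push one of its lobes round clockwise, seen from above, until the latch lets go and the button springs back out, and leave it out and untwisted. Use only fingertips or the outside of the fingers, without gripping, lifting or forcing anything, and do not press the round start button on the other box or disturb the things lying about.

Things in the scene. Friction and masses are not known exactly. Their poses are not given: they have to be found in the camera images.
- stop_top (a point): Top centre of the mushroom button, a black head on a steel stem on top of a box. Out, this point is 40 mm above the box's flat top (100 mm above the bench); it moves with the head. z is up, along the stem. The head is a dome 44 mm in diameter with three radial lobes, 120 degrees apart, one along this point's x axis.
- stop_lobe0 (a point): A point inside the lobe along the x axis of stop_top, 42 mm from the stem's axis, half-way up the lobe (16 mm below stop_top); it moves with the head. Each lobe is 16 mm wide with a round end, reaches 50 mm from the axis, and spans 16 to 32 mm above the box's top while the button is out, 8 to 24 mm while latched.
- stop_press (a joint): How far the mushroom is pressed in (m): 0 out, 0.013 at its stop. Pressed past about 0.0085 it latches, and stays at about 0.008 when let go. Pressing needs up to about 8 N (the spring and the latch), more at the stop.
- stop_twist (a joint): How far the head is turned clockwise seen from above (rad): 0 at rest, 0.9 at its stop. A spring turns it back to 0; pushing 40 mm from the axis takes about 2 to 5 N, rising as it turns. While latched, turning it past about 0.45 rad frees the latch and the head springs up by itself.
- stop_station: The stop station's grey box, 104 x 104 x 60 mm, fixed to the bench; origin at the centre of its underside, below the button's axis. It may stand anywhere in the middle of the bench, turned up to 0.6 rad either way.
- start_station: The other box, 80 x 104 x 60 mm, fixed to the bench, with one small plain round push button in a collar on top (28 mm in diameter, 82 mm above the bench); origin at the centre of its underside. Leave it alone. The two boxes may stand in each other's place.
- start_button (a joint): How far the start button is pressed (m): 0 out, 0.006 in.
- jaw: Loose steel chuck jaw, 32 x 44 x 30 mm, lying between the two boxes; a bystander, as are the next five. Origin at the centre of its underside, as for them all.
- tape_measure: Loose tape measure, 33 x 79 x 62 mm, behind the boxes.
- brush: Loose bench brush, 30 x 85 x 55 mm, behind the boxes.
- faceplate: Loose steel faceplate, 75 mm in diameter, 27 mm high, at the left.
- wax_tin: Loose round tin, 81 mm in diameter, 36 mm high, at the right.
- masking_tape: Loose roll of tape, 100 mm in diameter, 25 mm high, at the right.

How it is judged:
On the way, in this order (a step that is already met when the one before it is completed fails the run):
1. the mushroom is pressed in far enough to latch (value of joint stop_press above 0.0072 m), for 0.3 s.
2. the head, still in, is turned clockwise (value of joint stop_twist above 0.3 rad and value of joint stop_press above 0.004 m).
At the end, for the whole second after the job is handed in: The mushroom has sprung back out (pressed in less than 1.5 mm) and turned back (less than 0.1 rad), after it was latched in for 0.3 s and then turned; the start button is out (value of joint each of stop_press, start_button below 0.0015 m and value of joint stop_twist below 0.1 rad); the robot touches nothing.
It fails at once if the start button is pressed (more than 3 mm) (value of joint start_button above 0.003 m).
It fails at once if the mushroom is gripped or forced: the fingers bear on it with more than 35 N in all (contact force between the fingers and stop_twist above 35 N).
It fails at once if a bystander is lifted or pushed more than 15 mm (distance of any of jaw, tape_measure, brush, faceplate, wax_tin, masking_tape from where it was at the start of the episode above 0.015 m).
It also fails if it takes over 38 s, if anything falls off the work surface, if the arm or the gripper's body presses on something with over 40 N, if the wrist force passes 120 N, or if a joint passes its speed limit or range.

## Robot

A 7-joint arm with a two-finger parallel gripper is mounted at the origin on the work surface; the furniture and walls round the work are solid. World frame = base frame: x ahead of the robot, y to its left, z up, the work surface at z = 0. Lengths are in m, angles in rad, forces in N, time in s.
With the tool pointing down it reaches from about 0.35 to 0.9 m from the base axis. Payload 8.1 kg.
Tool frame: the origin (TCP) lies on the mounting face of the last link; the fingertips stand 178 mm ahead of it and the grasp point (between the pads) lies 159 mm ahead of it; z points along the fingers, y is the line along which they close (so a half turn about z gives the same grasp; the last joint's range is limited). The gripper opens to 92 mm and grips with 3 to 60 N. Pads are 19 mm wide; open, the fingers measure 130 mm over their backs; the gripper's body (75 mm by 190 mm) begins 47 mm behind the grasp point.
Start: joints at [1.108, 0.434, 0.025, 1.573, -0.012, 1.134, -0.075], TCP at [0.22, -0.585, 0.405] pointing down, gripper open.
Joint ranges: [-2.62, 2.62], [-0.44, 2.09], [-1.27, 1.32], [0.08, 2.57], [-1.32, 4.46], [0.12, 2], [-2.74, 2.74]. Speed limits (rad/s): [2.22, 2.22, 3.01, 3.01, 3.14, 3.14, 3.14].

## Interface

Orientations are given as a unit quaternion [x, y, z, w].
In Python, from bench import ctrl, viewer gives the robot as it stands.
- The arm moves only by the shell command python3 -m handwheel 'ROWS' [FORCE]. ROWS is JSON, a list of rows, each an object of numbers: "x", "y", "z": the shift along the tool's x, y, z in mm; "ax", "ay", "az": the turn, a rotation vector about the tool's x, y, z in degrees; "hand": the opening, from 0 (shut) to 1 (fully open). A call has 1 to 12 rows; each row shifts and turns the commanded pose from where the row before left it, along the tool's axes as they then stand; what a row does not reach is not made up. A row lasts 1/10 s, in which the tool goes at most 50 mm and 8.59 degrees, less where a joint would pass 70% of its speed; a pose out of reach is approached as far as the arm can. A call with a gripper value outside its range is refused whole. The fingers move at their own pace and stop on an object; FORCE is the grip in N (left out, the last holds). Time passes only in rows, so rows that do not move let the fingers close. It gives the time, the measured TCP pose, the force, the opening and the grip force at its end, in the units of the state.
- ctrl.sense(): the state, without advancing time (a new reading comes with each control period).
- viewer.capture(name): name is "side" or "top" or "wrist"; returns (picture, depth): 480x640x3 uint8, blue, green, red; 480x640 float32, m along the optical axis (not along the pixel's ray), 0 where there is no reading.
- viewer.camera_params(name): a dict with "fx", "fy", "cx", "cy" (pixels), "position" and "orientation" of the camera in the world. Camera axes: x right, y down, z forward; pixel columns grow to the right and rows downward; lengths in m; the calibration is good to about 2 mm. A picture is of the moment at which its call begins: read the wrist's pose just before it. camera_params takes no time and is no camera call; for the wrist camera it gives the pose at the moment of the call.
- ctrl.hand_in(): hands the job in; it is judged then, once.
The state is a dict: "clock": time; "qpos": joint angles; "dq": joint speeds; "effort": joint torques, N m; "eef_pos": TCP position; "orientation": TCP orientation; "force": force on the tool from outside, world axes, zero at the start; "wrist_torque": the same for the moment, N m; "opening": finger opening in m; "gripper_force": force on a finger pad.
Only numpy, scipy, OpenCV 4.12 (cv2) and the standard library are available. Lean on these libraries where they do the work, as an engineer would, in place of code of your own. Each camera call takes 0.05 s, during which the arm holds its last target. There are 200 camera calls.

## Working session

There is one attempt and no reset: what is moved stays moved. The work goes in short steps, Python scripts to look and compute and a shell command to move; the robot and the scene stay as the last step left them, time stands still between calls to the robot, and variables do not carry over. Pictures are saved under pics/ and viewed, at most 10 in all, crops included, and the job is handed in when it is done.

```bash
mkdir -p pics
python3 - <<'E'
from bench import ctrl, viewer
import cv2
s=ctrl.sense();print(s['clock'],s['eef_pos'],s['orientation'],s['opening'])
i,d=viewer.capture("top");cv2.imwrite("pics/top.png",i)
import numpy as np;np.save("d.npy",d)
print(viewer.camera_params("top"))
E
```

```text
0.0 [ 0.21992469 -0.58477966  0.40395809] [ 9.83871292e-01  1.78876201e-01 -2.01218081e-04 -7.38823135e-04] 0.09208061374296693
{'fx': 439.7015111983555, 'fy': 439.7015111983555, 'cx': 318.4419810585015, 'cy': 242.91699456017508, 'position': array([ 0.43063529, -0.09804875,  1.13254864]), 'orientation': array([-0.69687547,  0.71338978, -0.06354441,  0.03743951])}
```

View pics/top.png

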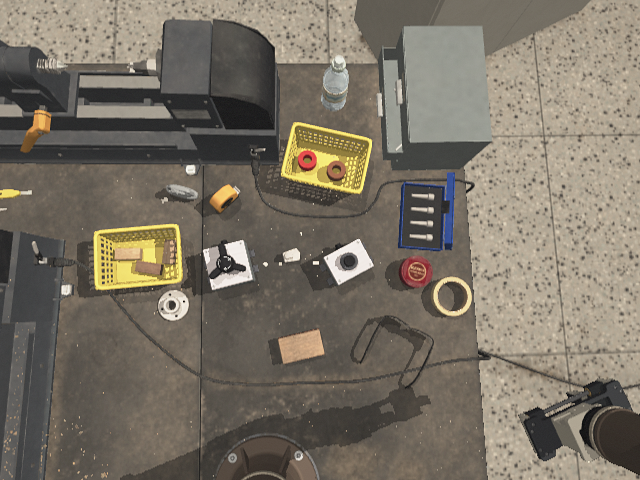

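The stop station, with its black three-lobed head, is at about (228,264), and the start station is at (348,262). I'll enlarge the stop station.

```bash
cat > h.py <<'E'
import numpy as np
from scipy.spatial.transform import Rotation as R
def onplane(p,u,v,z):
    r=R.from_quat(p['orientation']).apply([(u-p['cx'])/p['fx'],(v-p['cy'])/p['fy'],1])
    return p['position']+r*(z-p['position'][2])/r[2]
E
python3 - <<'E'
from bench import viewer
import cv2,numpy as np
from h import *
i=cv2.imread("pics/top.png");d=np.load("d.npy")
cv2.imwrite("pics/c1.png",cv2.resize(i[230:300,190:270],None,fx=8,fy=8,interpolation=cv2.INTER_CUBIC))
p=viewer.camera_params("top")
print(onplane(p,228,264,.1))
E
```

```text
[0.53342629 0.07486723 0.1       ]
```

View pics/c1.png

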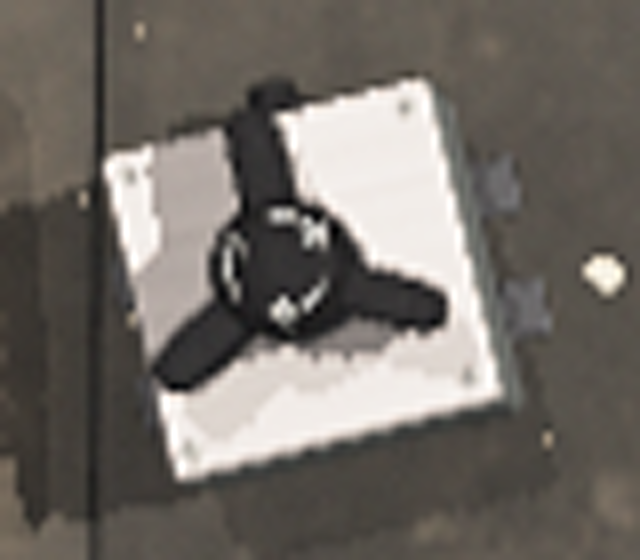

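Run:
```python
from bench import viewer,ctrl
from h import *
p=viewer.camera_params("top");s=ctrl.sense()
f=lambda a,b,z:onplane(p,190+a/8-.4,230+b/8-.4,z)
c=f(288,270,.092);print(c)
for a,b in[(258,95),(445,312),(165,382)]:
  v=f(a,b,.09)-c;print(np.degrees(np.arctan2(v[1],v[0])),np.hypot(*v[:2]))
q=[f(a,b,.06) for a,b in[(105,157),(430,80),(503,400),(180,480)]];print(np.mean(q,0))
print(R.from_quat(s['orientation']).inv().apply(np.r_[c[:2]-s['eef_pos'][:2],0])*1000)
print(viewer.camera_params("wrist"))
```

```text
[0.53588876 0.08183481 0.092     ]
10.13814188742674 0.05349959681569263
-106.197651624917 0.0476474749728326
131.58052753255447 0.048246948026856876
[0.53652862 0.08228982 0.06      ]
[ 530.38363824 -512.71884248    0.71467483]
{'fx': 416.69554549254514, 'fy': 416.69554549254514, 'cx': 322.3166136936084, 'cy': 240.08868285314287, 'position': array([ 0.28331084, -0.56064878,  0.38498632]), 'orientation': array([ 0.81558961, -0.56461843, -0.07233002,  0.10386521])}
```

```bash
R='' ; python3 -m handwheel '[{"x":30,"y":-29,"hand":0},{"x":35,"y":-34},{"x":35,"y":-34},{"x":35,"y":-34},{"x":35,"y":-34},{"x":35,"y":-34},{"x":35,"y":-34},{"x":35,"y":-34},{"x":35,"y":-34},{"x":35,"y":-34},{"x":35,"y":-34},{"x":35,"y":-34}]' 10 && python3 -m handwheel '[{"x":35,"y":-34},{"x":35,"y":-34},{"x":35,"y":-34},{"x":10,"y":-8},{"az":8.5},{},{}]'
python3 - <<'E'
from bench import ctrl, viewer
import cv2
from h import *
s=ctrl.sense();print(s['clock'],s['eef_pos'],s['opening'],s['force'])
r=R.from_quat(s['orientation']).as_matrix();print(r)
c=np.array([.536,.082,0]);print(r.T@np.r_[c[:2]-s['eef_pos'][:2],0]*1000)
p=viewer.camera_params("wrist");print(p)
i,d=viewer.capture("wrist");cv2.imwrite("pics/w1.png",i)
# where the head is expected
v=R.from_quat(p['orientation']).inv().apply(np.array([.536,.082,.1])-p['position']);print(p['fx']*v[0]/v[2]+p['cx'],p['fy']*v[1]/v[2]+p['cy'])
E
```

```text
0.05 [ 0.21993265 -0.58476826  0.40395908] 0.09158195717270363 [ 0.18810315 -0.35691781  0.33031285]
[[ 9.35996944e-01  3.52007482e-01 -6.73186148e-04]
 [ 3.52008098e-01 -9.35995921e-01  1.39119086e-03]
 [-1.40389896e-04 -1.53911737e-03 -9.99998806e-01]]
[ 530.54590447 -512.83430275    0.71482975]
{'fx': 416.69554549254514, 'fy': 416.69554549254514, 'cx': 322.3166136936084, 'cy': 240.08868285314287, 'position': array([ 0.28331084, -0.56064878,  0.38498632]), 'orientation': array([ 0.81558961, -0.56461843, -0.07233002,  0.10386521])}
-1012.0191629563644 -1112.8058165933728schema error: expected keys x, y, z, ax, ay, az, hand
```

View pics/w1.png

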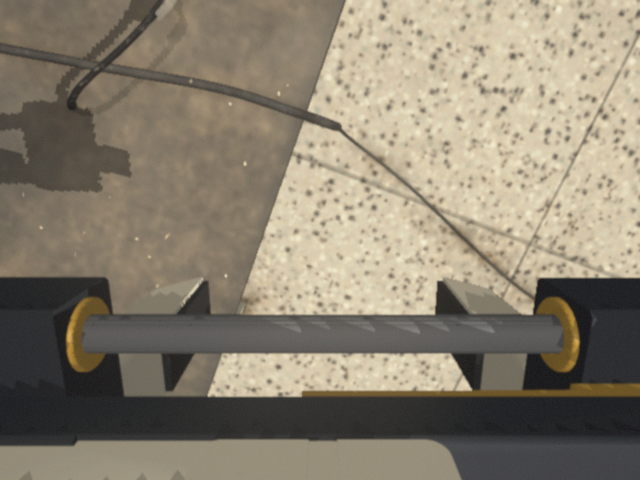

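The picture shows only the bench edge and floor, with the open fingers at the bottom. The arm did not move because every row needs all seven keys.

```bash
python3 -m handwheel '[{"x":30,"y":-29,"z":0,"ax":0,"ay":0,"az":0,"hand":0},{"x":35,"y":-34,"z":0,"ax":0,"ay":0,"az":0,"hand":0},{"x":35,"y":-34,"z":0,"ax":0,"ay":0,"az":0,"hand":0},{"x":35,"y":-34,"z":0,"ax":0,"ay":0,"az":0,"hand":0},{"x":35,"y":-34,"z":0,"ax":0,"ay":0,"az":0,"hand":0},{"x":35,"y":-34,"z":0,"ax":0,"ay":0,"az":0,"hand":0},{"x":35,"y":-34,"z":0,"ax":0,"ay":0,"az":0,"hand":0},{"x":35,"y":-34,"z":0,"ax":0,"ay":0,"az":0,"hand":0},{"x":35,"y":-34,"z":0,"ax":0,"ay":0,"az":0,"hand":0},{"x":35,"y":-34,"z":0,"ax":0,"ay":0,"az":0,"hand":0},{"x":35,"y":-34,"z":0,"ax":0,"ay":0,"az":0,"hand":0},{"x":35,"y":-34,"z":0,"ax":0,"ay":0,"az":0,"hand":0}]' 10 && python3 -m handwheel '[{"x":35,"y":-34,"z":0,"ax":0,"ay":0,"az":0,"hand":0},{"x":35,"y":-34,"z":0,"ax":0,"ay":0,"az":0,"hand":0},{"x":35,"y":-34,"z":0,"ax":0,"ay":0,"az":0,"hand":0},{"x":10,"y":-8,"z":0,"ax":0,"ay":0,"az":0,"hand":0},{"x":0,"y":0,"z":0,"ax":0,"ay":0,"az":8.5,"hand":0},{"x":0,"y":0,"z":0,"ax":0,"ay":0,"az":0,"hand":0},{"x":0,"y":0,"z":0,"ax":0,"ay":0,"az":0,"hand":0}]'
cat > look.py <<'E'
from bench import ctrl, viewer
import cv2,sys
from h import *
s=ctrl.sense();print(s['clock'],s['eef_pos'],s['opening'],s['force'])
r=R.from_quat(s['orientation']).as_matrix();print(r.round(4).tolist())
c=np.array([.536,.082,0]);print(r.T@np.r_[c[:2]-s['eef_pos'][:2],0]*1000)
if len(sys.argv)>1:
  p=viewer.camera_params(sys.argv[1]);print(p)
  i,d=viewer.capture(sys.argv[1]);cv2.imwrite(sys.argv[2],i)
  v=R.from_quat(p['orientation']).inv().apply(np.array([.536,.082,.1])-p['position']);print(p['fx']*v[0]/v[2]+p['cx'],p['fy']*v[1]/v[2]+p['cy'])
E
python3 look.py wrist pics/w2.png
```

```text
clock: 1.3
eef_pos: [0.4669, -0.0599, 0.4047]
orientation: [0.984, 0.179, -0.0, 0.0]
force: [0.7, -0.2, 0.0]
opening: 0.0016
gripper_force: 0.0
clock: 2.0
eef_pos: [0.5353, 0.0811, 0.4045]
orientation: [0.994, 0.107, -0.0, 0.0]
force: [0.3, 1.0, -0.4]
opening: 0.0002
gripper_force: 0.0
2.0 [0.5353252  0.08109984 0.40447423] 0.00019679449300906345 [ 0.33397153  0.95231948 -0.43021498]
[[0.9771, 0.2128, -0.0006], [0.2128, -0.9771, -0.0007], [-0.0007, 0.0005, -1.0]]
[ 0.85090726 -0.73593587 -0.00101921]
{'fx': 416.69554549254514, 'fy': 416.69554549254514, 'cx': 322.3166136936084, 'cy': 240.08868285314287, 'position': array([0.60146014, 0.09581473, 0.38544211]), 'orientation': array([ 0.7723612 , -0.62239404, -0.07904822,  0.09917264])}
321.16308601488373 230.0423313789474
```

View pics/w2.png

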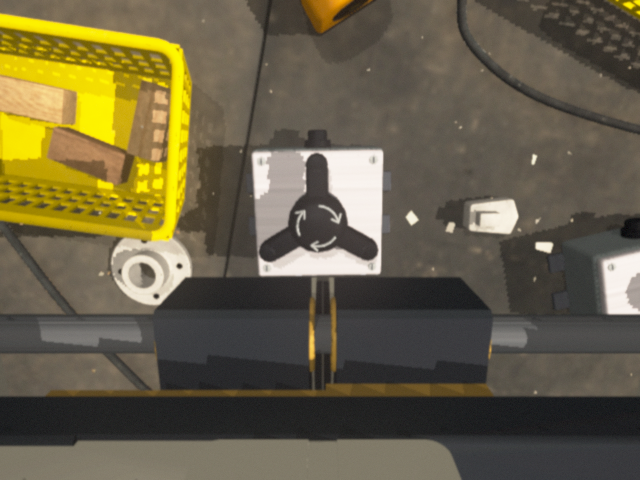

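The head shows at (318,222) against a prediction of (321,230), so I'll shift about 2 mm forward and 2 mm left and go down.

```bash
python3 -m handwheel '[{"x":2.5,"y":-2,"z":25,"ax":0,"ay":0,"az":0,"hand":0},{"x":0,"y":0,"z":35,"ax":0,"ay":0,"az":0,"hand":0},{"x":0,"y":0,"z":35,"ax":0,"ay":0,"az":0,"hand":0},{"x":0,"y":0,"z":20,"ax":0,"ay":0,"az":0,"hand":0},{"x":0,"y":0,"z":5,"ax":0,"ay":0,"az":0,"hand":0},{"x":0,"y":0,"z":0,"ax":0,"ay":0,"az":0,"hand":0}]'; python3 -m handwheel '[{"x":0,"y":0,"z":3,"ax":0,"ay":0,"az":0,"hand":0},{"x":0,"y":0,"z":3,"ax":0,"ay":0,"az":0,"hand":0},{"x":0,"y":0,"z":3,"ax":0,"ay":0,"az":0,"hand":0},{"x":0,"y":0,"z":0,"ax":0,"ay":0,"az":0,"hand":0}]';python3 -m handwheel '[{"x":0,"y":0,"z":2,"ax":0,"ay":0,"az":0,"hand":0},{"x":0,"y":0,"z":2,"ax":0,"ay":0,"az":0,"hand":0},{"x":0,"y":0,"z":0,"ax":0,"ay":0,"az":0,"hand":0}]'
```

```text
clock: 2.65
eef_pos: [0.5375, 0.0837, 0.2846]
orientation: [0.994, 0.106, -0.001, 0.0]
force: [-0.2, 0.4, 1.3]
opening: 0.0001
gripper_force: 0.0
clock: 3.05
eef_pos: [0.538, 0.0842, 0.2763]
orientation: [0.994, 0.106, 0.001, -0.0]
force: [0.8, -0.5, 4.2]
opening: 0.0005
gripper_force: 1.7
clock: 3.35
eef_pos: [0.538, 0.0843, 0.2721]
orientation: [0.994, 0.106, 0.001, -0.0]
force: [1.3, 0.3, 3.3]
opening: 0.0007
gripper_force: 1.4
```

```bash
python3 -m handwheel '[{"x":0,"y":0,"z":2,"ax":0,"ay":0,"az":0,"hand":0},{"x":0,"y":0,"z":2,"ax":0,"ay":0,"az":0,"hand":0},{"x":0,"y":0,"z":0,"ax":0,"ay":0,"az":0,"hand":0}]';python3 -m handwheel '[{"x":0,"y":0,"z":1,"ax":0,"ay":0,"az":0,"hand":0},{"x":0,"y":0,"z":0,"ax":0,"ay":0,"az":0,"hand":0}]'
```

```text
clock: 3.65
eef_pos: [0.5379, 0.0843, 0.2679]
orientation: [0.994, 0.105, 0.001, -0.0]
force: [1.6, 0.1, 4.6]
opening: 0.0005
gripper_force: 2.4
clock: 3.85
eef_pos: [0.5379, 0.0843, 0.2669]
orientation: [0.994, 0.105, 0.0, -0.0]
force: [1.8, -0.3, 5.6]
opening: 0.0006
gripper_force: 2.5
```

```bash
python3 -m handwheel '[{"x":0,"y":0,"z":1,"ax":0,"ay":0,"az":0,"hand":0},{"x":0,"y":0,"z":0,"ax":0,"ay":0,"az":0,"hand":0},{"x":0,"y":0,"z":0,"ax":0,"ay":0,"az":0,"hand":0}]'; python3 -m handwheel '[{"x":0,"y":0,"z":-6,"ax":0,"ay":0,"az":0,"hand":0},{"x":0,"y":0,"z":-20,"ax":0,"ay":0,"az":0,"hand":0},{"x":0,"y":0,"z":-20,"ax":0,"ay":0,"az":0,"hand":0},{"x":0,"y":0,"z":0,"ax":0,"ay":0,"az":0,"hand":0}]'; python3 look.py side pics/s1.png
```

```text
clock: 4.15
eef_pos: [0.5379, 0.0843, 0.266]
orientation: [0.994, 0.105, 0.0, -0.0]
force: [3.1, -0.5, 5.3]
opening: 0.0004
gripper_force: 2.6
clock: 4.55
eef_pos: [0.5376, 0.0845, 0.3137]
orientation: [0.994, 0.106, 0.001, -0.0]
force: [0.4, 0.1, 1.0]
opening: 0.0001
gripper_force: 0.0
4.55 [0.53760791 0.08446534 0.31367348] 0.00010375517423309716 [0.38184025 0.14725364 1.01553189]
[[0.9777, 0.2099, 0.0016], [0.2099, -0.9777, 0.0004], [0.0016, -0.0, -1.0]]
[-2.0895652   2.07291247 -0.00348649]
{'fx': 613.0182189894645, 'fy': 613.0182189894645, 'cx': 322.85910543545083, 'cy': 236.91407822042012, 'position': array([0.02063325, 0.99341093, 0.96015549]), 'orientation': array([-0.20227849,  0.86396413, -0.44825951,  0.10822571])}
300.49333516851294 283.77733886060935
```

View pics/s1.png

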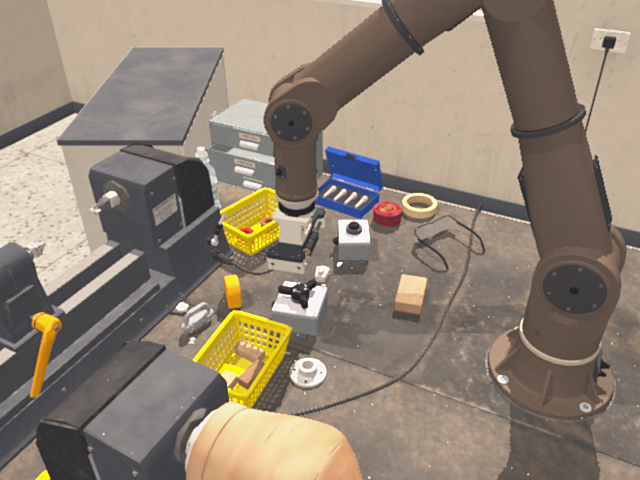

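The head is at about (300,290) in the side view, clear of the fingers. I'll check its height by depth.

Run:
```python
from bench import viewer
from h import *
for n in("side","wrist"):
  p=viewer.camera_params(n);i,d=viewer.capture(n)
  v,u=np.mgrid[0:480,0:640];m=d>0
  P=np.c_[(u[m]-p['cx'])/p['fx']*d[m],(v[m]-p['cy'])/p['fy']*d[m],d[m]]
  W=R.from_quat(p['orientation']).apply(P)+p['position']
  r=np.hypot(W[:,0]-.5375,W[:,1]-.083)
  h=W[(r<.02)&(W[:,2]<.115)];b=W[(r<.065)&(abs(W[:,2]-.06)<.006)]
  L=W[(r>.03)&(r<.05)&(W[:,2]>.072)&(W[:,2]<.11)]
  print(n,len(h),len(b),len(L),[np.percentile(x[:,2],[50,95,99]) if len(x) else 0 for x in(h,b,L)])
```

```text
side 194 905 188 [array([0.09223353, 0.09628509, 0.09762752]), array([0.06209234, 0.06505256, 0.06580754]), array([0.08470876, 0.0893487 , 0.09056579])]
wrist 3231 14030 1321 [array([0.09172961, 0.09366332, 0.09417132]), array([0.06105729, 0.06218861, 0.06271063]), array([0.08496831, 0.08622098, 0.08664772])]
```

The top is about 32 mm above the box, so the button is latched. Next I'll go to the counter-clockwise side of the far lobe and lower the fingers.

```bash
python3 -m handwheel '[{"x":21,"y":-18,"z":0,"ax":0,"ay":0,"az":0,"hand":0},{"x":22,"y":-19,"z":0,"ax":0,"ay":0,"az":0,"hand":0},{"x":0,"y":0,"z":0,"ax":0,"ay":0,"az":0,"hand":0},{"x":0,"y":0,"z":25,"ax":0,"ay":0,"az":0,"hand":0},{"x":0,"y":0,"z":25,"ax":0,"ay":0,"az":0,"hand":0},{"x":0,"y":0,"z":15,"ax":0,"ay":0,"az":0,"hand":0},{"x":0,"y":0,"z":0,"ax":0,"ay":0,"az":0,"hand":0}]'; python3 -m handwheel '[{"x":0,"y":5,"z":0,"ax":0,"ay":0,"az":0,"hand":0},{"x":0,"y":5,"z":0,"ax":0,"ay":0,"az":0,"hand":0},{"x":0,"y":4,"z":0,"ax":0,"ay":0,"az":0,"hand":0},{"x":0,"y":4,"z":0,"ax":0,"ay":0,"az":0,"hand":0},{"x":0,"y":0,"z":0,"ax":0,"ay":0,"az":0,"hand":0}]'
```

```text
clock: 5.4
eef_pos: [0.5702, 0.1285, 0.2436]
orientation: [0.994, 0.105, -0.003, 0.001]
force: [0.2, -0.9, 0.2]
opening: 0.0002
gripper_force: 0.0
clock: 5.9
eef_pos: [0.5763, 0.1116, 0.2475]
orientation: [0.994, 0.105, 0.001, -0.0]
force: [2.6, 3.9, 1.5]
opening: 0.0006
gripper_force: 1.7
```

```bash
python3 look.py wrist pics/w3.png
```

```text
5.9 [0.57627199 0.11161661 0.2474817 ] 0.0005887597285915551 [2.62425413 3.94296461 1.46150282]
[[0.9779, 0.2093, 0.0021], [0.2093, -0.9779, 0.0008], [0.0022, -0.0004, -1.0]]
[-45.57833552  20.53242612  -0.1082281 ]
{'fx': 416.69554549254514, 'fy': 416.69554549254514, 'cx': 322.3166136936084, 'cy': 240.08868285314287, 'position': array([0.64250583, 0.12612962, 0.22866244]), 'orientation': array([ 0.7714133 , -0.62386787, -0.07864401,  0.09759875])}
379.06809315163457 452.26416599132716
```

View pics/w3.png

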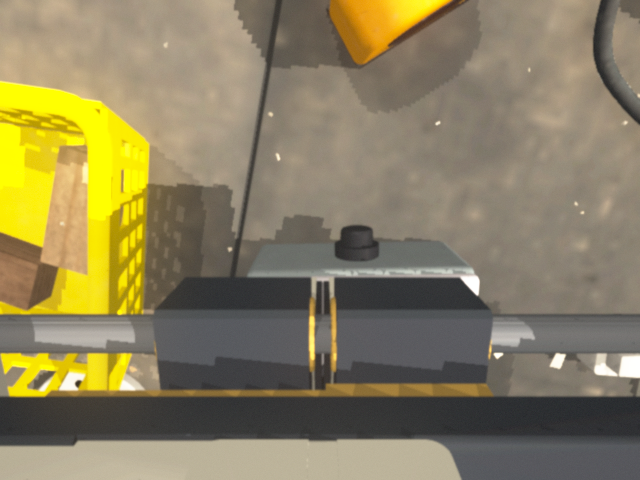

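Only the box edge with its cable gland at (357,240) is visible and the lobe is hidden, but 4 N along the push direction shows contact. I'll keep turning.

```bash
python3 -m handwheel '[{"x":0,"y":3,"z":0,"ax":0,"ay":0,"az":0,"hand":0},{"x":0,"y":3,"z":0,"ax":0,"ay":0,"az":0,"hand":0},{"x":0,"y":3,"z":0,"ax":0,"ay":0,"az":0,"hand":0},{"x":0,"y":0,"z":0,"ax":0,"ay":0,"az":0,"hand":0}]'; python3 -m handwheel '[{"x":0,"y":3,"z":0,"ax":0,"ay":0,"az":0,"hand":0},{"x":0,"y":3,"z":0,"ax":0,"ay":0,"az":0,"hand":0},{"x":0,"y":0,"z":0,"ax":0,"ay":0,"az":0,"hand":0}]'; python3 -m handwheel '[{"x":0,"y":3,"z":0,"ax":0,"ay":0,"az":0,"hand":0},{"x":0,"y":3,"z":0,"ax":0,"ay":0,"az":0,"hand":0},{"x":0,"y":0,"z":0,"ax":0,"ay":0,"az":0,"hand":0}]'
```

```text
clock: 6.35
eef_pos: [0.5778, 0.1028, 0.2471]
orientation: [0.994, 0.105, 0.0, 0.0]
force: [1.6, 3.6, 3.6]
opening: 0.0004
gripper_force: 2.2
clock: 6.65
eef_pos: [0.5787, 0.0967, 0.2466]
orientation: [0.994, 0.105, -0.0, 0.0]
force: [0.1, 3.1, 2.5]
opening: 0.0004
gripper_force: 2.2
clock: 6.95
eef_pos: [0.58, 0.091, 0.2466]
orientation: [0.994, 0.105, -0.0, 0.0]
force: [1.3, 4.9, 2.5]
opening: 0.0008
gripper_force: 2.2
```

```bash
python3 -m handwheel '[{"x":0,"y":3,"z":0,"ax":0,"ay":0,"az":0,"hand":0},{"x":0,"y":2,"z":0,"ax":0,"ay":0,"az":0,"hand":0},{"x":0,"y":0,"z":0,"ax":0,"ay":0,"az":0,"hand":0}]'; python3 -m handwheel '[{"x":0,"y":-6,"z":0,"ax":0,"ay":0,"az":0,"hand":0},{"x":0,"y":-8,"z":0,"ax":0,"ay":0,"az":0,"hand":0},{"x":0,"y":-10,"z":0,"ax":0,"ay":0,"az":0,"hand":0},{"x":0,"y":-12,"z":0,"ax":0,"ay":0,"az":0,"hand":0},{"x":0,"y":-8,"z":0,"ax":0,"ay":0,"az":0,"hand":0},{"x":0,"y":0,"z":0,"ax":0,"ay":0,"az":0,"hand":0}]'; python3 -m handwheel '[{"x":0,"y":0,"z":-25,"ax":0,"ay":0,"az":0,"hand":0},{"x":0,"y":0,"z":-40,"ax":0,"ay":0,"az":0,"hand":0},{"x":0,"y":0,"z":-40,"ax":0,"ay":0,"az":0,"hand":0},{"x":-20,"y":18,"z":-30,"ax":0,"ay":0,"az":0,"hand":0},{"x":-23,"y":18,"z":-10,"ax":0,"ay":0,"az":0,"hand":0},{"x":0,"y":0,"z":0,"ax":0,"ay":0,"az":0,"hand":0},{"x":0,"y":0,"z":0,"ax":0,"ay":0,"az":0,"hand":0}]'; python3 look.py wrist pics/w4.png;  python3 - <<'E'
from bench import viewer
from h import *
for n in("side","wrist"):
  p=viewer.camera_params(n);i,d=viewer.capture(n)
  v,u=np.mgrid[0:480,0:640];m=d>0
  P=np.c_[(u[m]-p['cx'])/p['fx']*d[m],(v[m]-p['cy'])/p['fy']*d[m],d[m]]
  W=R.from_quat(p['orientation']).apply(P)+p['position']
  r=np.hypot(W[:,0]-.5375,W[:,1]-.083)
  h=W[(r<.02)&(W[:,2]<.115)];b=W[(r<.065)&(abs(W[:,2]-.06)<.006)]
  L=W[(r>.03)&(r<.05)&(W[:,2]>.072)&(W[:,2]<.11)]
  print(n,len(h),len(b),len(L),[np.percentile(x[:,2],[50,95,99]) if len(x) else 0 for x in(h,b,L)])
E
```

```text
clock: 7.25
eef_pos: [0.5808, 0.0864, 0.2464]
orientation: [0.994, 0.105, -0.0, -0.0]
force: [-0.3, 5.0, 0.3]
opening: 0.0007
gripper_force: 2.2
clock: 7.85
eef_pos: [0.571, 0.1309, 0.2464]
orientation: [0.994, 0.107, -0.001, -0.0]
force: [-0.1, 0.6, 0.0]
opening: -0.0001
gripper_force: 0.0
clock: 8.55
eef_pos: [0.5371, 0.0843, 0.3919]
orientation: [0.995, 0.105, 0.0, 0.0]
force: [0.3, 0.4, -0.9]
opening: 0.0004
gripper_force: 0.0
8.55 [0.5371367  0.08432713 0.39185487] 0.00039878369307946 [ 0.345056    0.35402512 -0.85881561]
[[0.9781, 0.2081, 0.0003], [0.2081, -0.9781, -0.0007], [0.0001, 0.0007, -1.0]]
[-1.59612124e+00  2.03961734e+00  1.26153504e-03]
{'fx': 416.69554549254514, 'fy': 416.69554549254514, 'cx': 322.3166136936084, 'cy': 240.08868285314287, 'position': array([0.60335803, 0.09873302, 0.3729073 ]), 'orientation': array([ 0.77090211, -0.62429366, -0.07893549,  0.09867395])}
325.19255184272237 238.21418541363983
side 208 959 199 [array([0.09943604, 0.1041381 , 0.10526312]), array([0.0621913 , 0.06497284, 0.0656628 ]), array([0.09250467, 0.09710853, 0.09785884])]
wrist 2549 10135 1851 [array([0.09938103, 0.10148035, 0.10203502]), array([0.06107698, 0.06235786, 0.06293629]), array([0.09274837, 0.094053  , 0.0945438 ])]
```

View pics/w4.png

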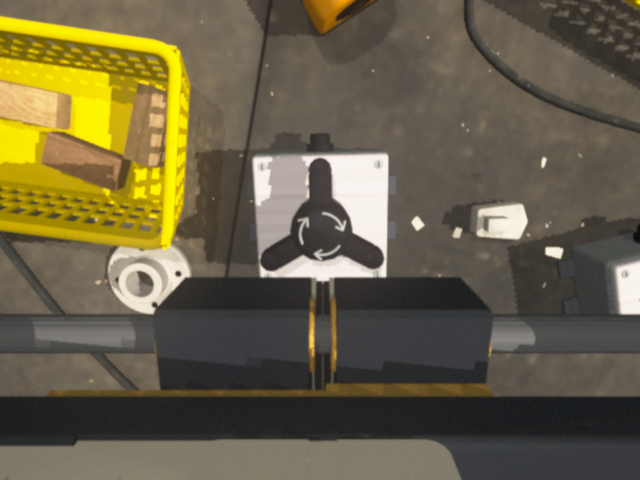

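The head, at (321,229), has risen 8 mm so it is out again. Its lobe points straight up at (319,165) as before, so it is untwisted, and the arm is clear.

```bash
python3 -c "
from bench import ctrl
print(ctrl.hand_in())"
```

```text
the job is handed in; nothing more can be done
None
```

The stop station was tested and the job handed in at about 8.7 s on the robot's clock: the mushroom latched, came free on the clockwise twist and is back out and untwisted. The start button and loose items were not touched.

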